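# Hang a check weight on the force sensor's snap hook

### The arm

A 6-joint arm with a two-finger parallel gripper is mounted at the origin on the work surface. World frame = base frame: x ahead of the robot, y to its left, z up, the work surface at z = 0. Lengths are in m, angles in rad, forces in N, time in s.
With the tool pointing down it reaches from about 0.325 to 0.9 m from the base axis. Payload 6.1 kg.
Tool frame: the origin (TCP) lies at the very end of the fingers, on their centre line; the grasp point (between the pads) lies 19 mm behind it (hold_point_z is the distance from the TCP to the grasp point, in m); z points along the fingers, y is the line along which they close (so a half turn about z gives the same grasp; the last joint's range is limited). The gripper opens to 87 mm and grips with 3 to 60 N. Pads are 19 mm wide; open, the fingers measure 117 mm over their backs; the gripper's body (75 mm by 190 mm) begins 51 mm behind the grasp point.
Start: joints at [-1.289, 0.22, 1.526, -0, 1.395, -0.126], TCP at [0.248, -0.574, 0.186] pointing down, gripper open.
Joint ranges: [-2.98, 2.98], [-0.91, 2.08], [0.09, 2.57], [-1.24, 4.39], [0.2, 2.65], [-2.68, 2.68]. Speed limits (rad/s): [2.57, 2.57, 3.01, 3.14, 3.14, 3.14].

### API

Orientations are given as [roll, pitch, yaw] about the fixed x, y, z axes, in that order (R = Rz(yaw) Ry(pitch) Rx(roll)).
In Python, from bench import * gives the robot as it stands.
- The arm moves only by the shell command python3 -m inch 'ROWS' [FORCE]. ROWS is a JSON object whose one key "increments" holds a list of rows, each a list of 7 numbers: the closure, from -1 (fully open) to 1 (shut), then the shift along the tool's x, y, z in cm, then the turn, a rotation vector about the tool's x, y, z in rad. A call has 1 to 12 rows; each row shifts and turns the commanded pose from where the row before left it, along the tool's axes as they then stand; what a row does not reach is not made up. A row lasts 1/12 s, in which the tool goes at most 41.7 mm and 7.16 degrees, less where a joint would pass 70% of its speed; a pose out of reach is approached as far as the arm can. A call is refused whole if a number of a shift passes 4.17 or a number of a turn 0.125, either way. A call with a gripper value outside its range is refused whole. The fingers move at their own pace and stop on an object; FORCE is the grip in N (left out, the last holds). Time passes only in rows, so rows that do not move let the fingers close. It gives the time, the measured TCP pose, the force, the opening and the grip force at its end, in the units of the state.
- state(): the state, without advancing time (a new reading comes with each control period).
- snapshot(name): name is "side" or "top"; returns a dict with "img" (400x640x3 uint8, red, green, blue), "intrinsics" (3x3 intrinsics, pixels), "world_from_camera" (4x4, takes a point from camera to world coordinates). Camera axes: x right, y down, z forward; pixel columns grow to the right and rows downward; lengths in m; the calibration is good to about 2 mm. A picture is of the moment at which its call begins. There is no depth.
- sign_off(): hands the job in; it is judged then, once.
The state is a dict: "time": time; "joint_pos": joint angles; "qvel": joint speeds; "joint_torque": joint torques, N m; "position": TCP position; "tcp_rot": TCP orientation; "ft_force": force on the tool from outside, world axes, zero at the start; "torque": the same for the moment, N m; "width": finger opening in m; "gripper_force": force on a finger pad.
Only numpy, scipy, OpenCV 4.12 (cv2) and the standard library are available. Lean on these libraries where they do the work, as an engineer would, in place of code of your own. Each camera call takes 0.05 s, during which the arm holds its last target. There are 200 camera calls.

### The job

The force sensor is due for its load check: take the small ring-topped check weight by its ring, push the ring down through the sprung gate of the snap hook on the sensor stand so that the gate snaps shut over it, and leave the weight hanging freely in the hook. Leave the wide ring-topped weight where it stands.

Things in the scene. Friction and masses are not known exactly. Their poses are not given: they have to be found in the camera images.
- small_weight: Steel check weight, 0.3 kg: disc 46 mm across, 30 mm high, with an upright rectangular ring of 6 mm bar fixed on top. Origin: centre of underside, z up. Ring in its y-z plane: top bar along y, axis 108 mm above the origin; 56 mm wide outside, 44 inside, opening 75 mm high. Pinch it across its width, on the outer faces of the two upright sides, close below the top bar.
- wide_weight: Not to be moved: a wider steel check weight, 0.8 kg, disc 76 mm across and 30 mm high, with the same ring on top, 111 mm high in all. Origin: centre of the underside, z up, ring in its y-z plane.
- stand: White stand fixed to the table. Origin on the table below the gate's hinge; axes as seat. Sensor beam 30 mm wide from x = +15 mm, column 80 mm wide (base 150) from +90 mm; at most 205 mm high. To enter: ring bar across the hook (along y), start 70 mm out on the -x side of the seat with the bar 52 mm above seat height, go along +x (nose passes through the ring) until over the gate, then down.
- seat (a point): Where a hung ring bar's axis rests: lowest point in the hook, 152 mm above the table. z up; the hook points to -x, in the x-z plane, mouth open upwards. From here (mm): hook of 8 mm bar, underside z -11; nose at x -20, its tip leaning out to x -28, top z +37. A ring bar lowered at any x from -12 to +4 pushes the gate down, passes its end by z +2 and the gate snaps up over it.
- gate (a joint): Sprung gate of the snap hook (rad): 0 shut, grows as it is pressed down and inward, at most 0.9. A 6 mm bar, 34 mm long, sloping from its hinge (x +14, z +43 mm from the seat) down to the inside of the nose (x -13, z +22). A ring bar passes at 0.3 to 0.7; pushing it open takes about 5 to 15 N downward; it springs back by itself.
Things that resemble listed ones, but are neither listed nor needed, are in the scene too. What is shaped like the small_weight but orange, red or yellow is not meant.

How it is judged:
On the way:
1. the small weight's ring presses the hook's gate inward (gate past 0.15 rad with the weight within 50 mm of the hook, seen from above) (value of joint gate above 0.15 rad and horizontal distance between small_weight and seat below 0.05 m and contact force between small_weight and gate above 0.3 N), for 0.05 s.
At the end, for the whole second after the job is handed in: The small weight hangs by its ring inside the hook, off the table: its underside centre lies 94 to 120 mm below the seat point and within 30 mm of it seen from above, tilted less than 0.3 rad, slower than 0.08 m/s, with the gate shut (under 0.1 rad) (value of joint gate below 0.1 rad and horizontal distance between small_weight and seat below 0.03 m and z of small_weight in the frame of seat between -0.12 and -0.094 m and angle between small_weight's own z axis and vertical below 0.3 rad and linear speed of small_weight below 0.08 m/s); the robot touches nothing.
It fails at once if the wide weight is moved more than 30 mm from where it stood (distance of wide_weight from where it was at the start of the episode above 0.03 m).
It also fails if it takes over 42 s, if anything falls off the work surface, if the arm or the gripper's body presses on something with over 40 N, if the wrist force passes 120 N, or if a joint passes its speed limit or range.

## Working session

There is one attempt and no reset: what is moved stays moved. The work goes in short steps, Python scripts to look and compute and a shell command to move; the robot and the scene stay as the last step left them, time stands still between calls to the robot, and variables do not carry over. Pictures are saved under pics/ and viewed, at most 10 in all, crops included, and the job is handed in when it is done.

```bash
mkdir -p pics; ls; python3 - <<'E'
from bench import *
import cv2
s=state();print(s)
for n in("side","top"):
    d=snapshot(n);cv2.imwrite(f"pics/{n}0.png",d["img"][:,:,::-1]);print(d["intrinsics"],d["world_from_camera"])
E
```

```text
pics
{'time': 0.0, 'joint_pos': array([-1.28909578e+00,  2.21202290e-01,  1.52759903e+00,  1.96399386e-06,
        1.39466707e+00, -1.26095938e-01]), 'qvel': array([-0.00090501, -0.00042228, -0.00114059,  0.00019353,  0.00060114,
       -0.00120648]), 'joint_torque': array([-1.16616535e-03, -4.94617224e+01, -3.87376571e+01,  7.00128987e-02,
        5.74857672e-02, -1.47449286e-04]), 'position': array([ 0.24767907, -0.57310005,  0.18525846]), 'tcp_rot': array([-3.13973205e+00, -2.37813963e-04,  4.07795922e-01]), 'ft_force': array([ 0.19802716,  0.32675216, -0.89134143]), 'torque': array([ 0.02298137,  0.04848177, -0.02224444]), 'gripper_force': 0.0, 'width': 0.08692385954847959}
[[388.63483258   0.         317.16512859]
 [  0.         388.63483258 196.79472175]
 [  0.           0.           1.        ]] [[-0.93464557 -0.25291924  0.24993904  0.32732924]
 [-0.35531101  0.69166846 -0.62876771  0.41682748]
 [-0.0138475  -0.67648104 -0.73632985  0.70853293]
 [ 0.          0.          0.          1.        ]]
[[417.65743331   0.         323.18312857]
 [  0.         417.65743331 195.06062982]
 [  0.           0.           1.        ]] [[ 0.10133601 -0.97116483  0.21580058  0.33612362]
 [-0.99484857 -0.09951332  0.01932407 -0.08110496]
 [ 0.00270818 -0.21664712 -0.97624623  0.98690991]
 [ 0.          0.          0.          1.        ]]
```

View pics/side0.png

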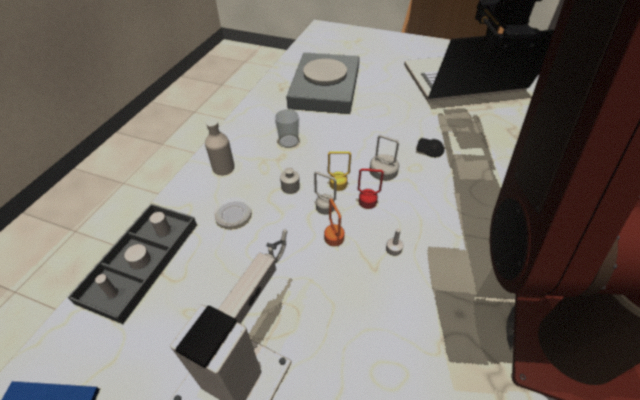

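View pics/top0.png

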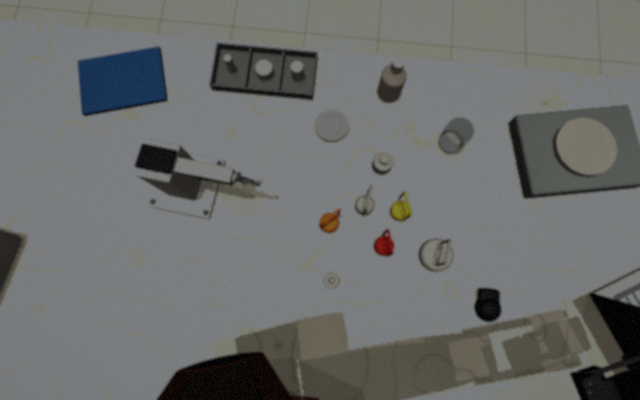

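The side view shows the small grey weight at about (324,195), with orange (334,225), red (369,190) and yellow (339,170) lookalikes around it. The wide weight is at (385,160) and the hook at (278,242). In the top view the small weight is at (365,203), the wide one at (437,253) and the hook at (245,180). I'll enlarge both.

```bash
python3 - <<'E'
import cv2
a=cv2.imread("pics/side0.png")[140:270,240:440];cv2.imwrite("pics/s1.png",cv2.resize(a,None,fx=4,fy=4,interpolation=2))
a=cv2.imread("pics/top0.png")[145:265,210:410];cv2.imwrite("pics/t1.png",cv2.convertScaleAbs(cv2.resize(a,None,fx=4,fy=4,interpolation=2),alpha=1.7))
E
```

```text
(no output)
```

View pics/s1.png

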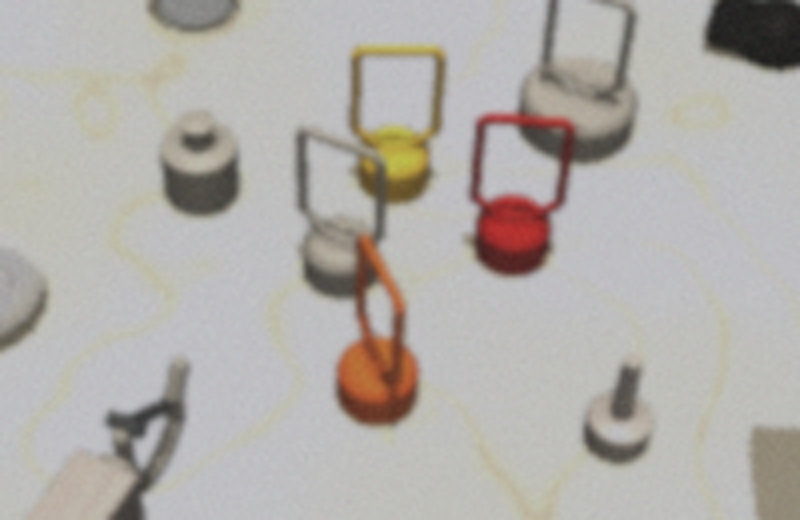

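View pics/t1.png

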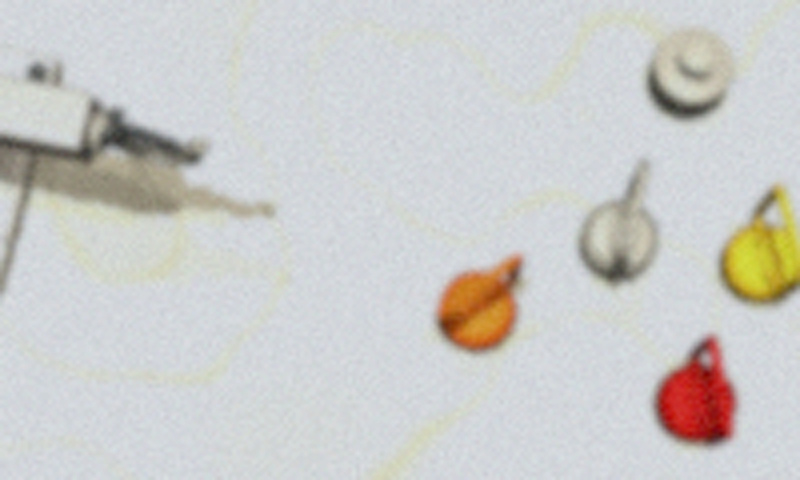

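The side crop shows the small weight's top bar corners at full-image (315.5,172.5) and (335.5,179.5). The nose tip is at (285,230.5), and the gate runs from (284,242) to (268,245). The top crop shows the disc at about (364.5,204.5), the far end of the bar at (371,186), the nose tip at (260,183) and the start of the hook at (237,176).

```bash
cat > h.py <<'E'
import numpy as np,cv2
C={"side":(388.63483258,317.16512859,196.79472175,np.array([[-0.93464557,-0.25291924,0.24993904,0.32732924],[-0.35531101,0.69166846,-0.62876771,0.41682748],[-0.0138475,-0.67648104,-0.73632985,0.70853293]])),
"top":(417.65743331,323.18312857,195.06062982,np.array([[0.10133601,-0.97116483,0.21580058,0.33612362],[-0.99484857,-0.09951332,0.01932407,-0.08110496],[0.00270818,-0.21664712,-0.97624623,0.98690991]]))}
def ray(c,p):
    f,cx,cy,T=C[c];d=T[:,:3]@[(p[0]-cx)/f,(p[1]-cy)/f,1];return T[:,3],d/np.linalg.norm(d)
def plane(c,p,z):
    o,d=ray(c,p);return o+d*(z-o[2])/d[2]
def tri(a,b):
    o1,d1=ray("side",a);o2,d2=ray("top",b);t=np.linalg.lstsq(np.c_[d1,-d2],o2-o1,rcond=None)[0]
    p,q=o1+t[0]*d1,o2+t[1]*d2;return (p+q)/2,np.linalg.norm(p-q)
def proj(c,P):
    f,cx,cy,T=C[c];q=T[:,:3].T@(np.array(P)-T[:,3]);return q[:2]/q[2]*f+[cx,cy]
E
python3 - <<'E'
from h import *
np.set_printoptions(precision=4,suppress=True)
A=plane("side",(315.5,172.5),.108);B=plane("side",(335.5,179.5),.108)
print("bar side",A,B,np.linalg.norm(A-B),(A+B)/2,np.arctan2(*(A-B)[1::-1]))
print("proj into top crop",[(proj("top",p)-[210,145])*4 for p in(A,B,(A+B)/2)])
print("tri far corner",tri((315.5,172.5),(371,186)))
im=cv2.imread("pics/top0.png");c=im[190:222,350:380]
print("tri tip",tri((285,230.5),(260,182.7)),"hinge",tri((268,245),(237,176)))
# disc: side & top centre of top face
print("disc top from top",plane("top",(210+619/4,145+237/4),.03),"side",plane("side",(240+340/4,140+236/4),.03))
g=cv2.cvtColor(im,6)
# stand beam edges / bench: white top face
for nm,p in dict(box1=(138,146),box2=(180,150),box3=(135,168),box4=(173,175)).items():print(nm,plane("top",p,.205))
for nm,p in dict(beamL=(180,158),beamR=(233,166),beamR2=(231,183)).items():print(nm,plane("top",p,.205))
for n,p in dict(A=(237,176),B=(260,183)).items():
    print(n,plane("top",p,.189),plane("top",p,.195))
E
```

```text
bar side [ 0.5608 -0.1634  0.108 ] [ 0.5118 -0.1577  0.108 ] 0.04931495428907319 [ 0.5363 -0.1606  0.108 ] -0.11452871126726016
proj into top crop [array([641.459 , 164.1342]), array([623.9222, 251.5308]), array([632.7416, 207.5784])]
tri far corner (array([ 0.5614, -0.1649,  0.1064]), np.float64(6.690994410381231e-06))
tri tip (array([0.5268, 0.0618, 0.186 ]), np.float64(0.002898445741172994)) hinge (array([0.5341, 0.1065, 0.1985]), np.float64(0.005829498301003021))
disc top from top [ 0.5357 -0.161   0.03  ] side [ 0.5378 -0.1623  0.03  ]
box1 [0.5702 0.3067 0.205 ]
box2 [0.5704 0.2231 0.205 ]
box3 [0.5253 0.3036 0.205 ]
box4 [0.5189 0.2277 0.205 ]
beamL [0.5543 0.2203 0.205 ]
beamR [0.5487 0.1149 0.205 ]
beamR2 [0.5145 0.1137 0.205 ]
A [0.5335 0.108  0.189 ] [0.532  0.1066 0.195 ]
B [0.524  0.0609 0.189 ] [0.5226 0.0598 0.195 ]
```

```bash
python3 - <<'E'
import cv2,numpy as np
a=cv2.imread("pics/top0.png")[135:225,130:270];b=cv2.imread("pics/side0.png")[225:325,170:295]
a=cv2.convertScaleAbs(cv2.resize(a,(800,514),interpolation=2),alpha=1.6)
cv2.imwrite("pics/t2.png",a)
cv2.imwrite("pics/s2.png",cv2.resize(b,None,fx=6,fy=6,interpolation=2))
E
```

```text
(no output)
```

View pics/t2.png

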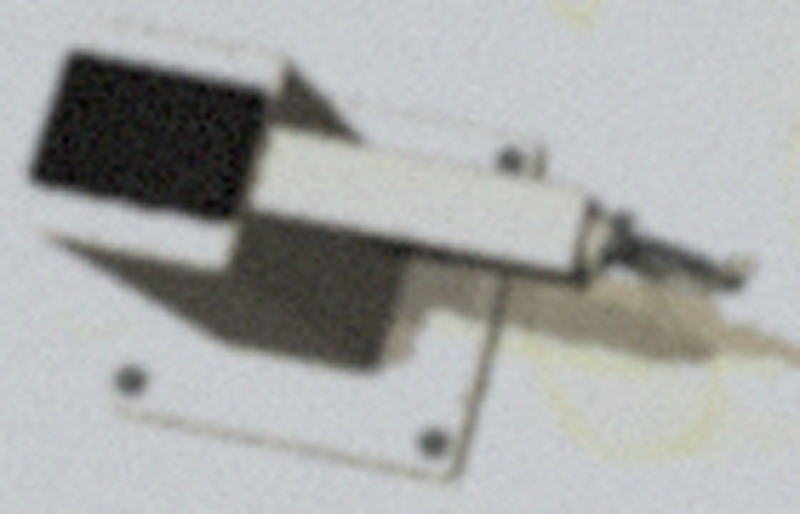

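View pics/s2.png

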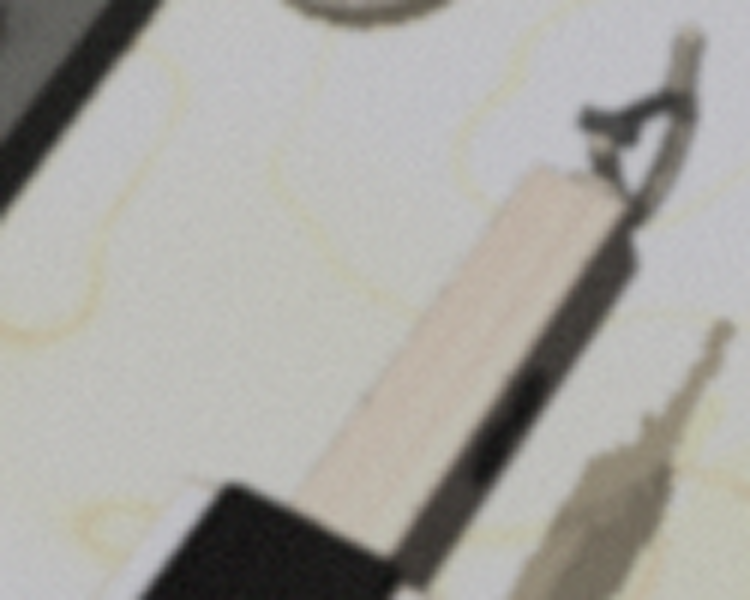

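The top crop shows the nose tip at (260,181.4), the gate hinge at (238.9,174) and the beam front corners at (233,168) and (232,184). In the side crop these are at (285,231.3), (268.3,244.7), (260.8,252.5) and (274,259). Now I'll triangulate them.

```bash
python3 - <<'E'
from h import *
np.set_printoptions(precision=4,suppress=True)
T=lambda u,v:(u/5.714+130,v/5.714+135)
S=lambda u,v:(u/6+170,v/6+225)
for n,s,t in [("tip",(690,36),(745,263)),("hinge",(590,118),(622,224)),("gateend",(683,103),(735,282)),("bfL",(545,165),(590,190)),("bfR",(625,205),(583,280))]:
    print(n,*tri(S(*s),T(*t)))
def ax(a,b,z):
    p,q=plane("top",T(*a),z),plane("top",T(*b),z);d=p-q;print(p,q,np.linalg.norm(d),np.arctan2(d[1],d[0]))
print("beam edges");ax((260,130),(585,188),.19);ax((250,212),(583,272),.19)
print("base front");ax((455,480),(540,150),.012);ax((120,408),(455,480),.012)
print("black top");ax((70,52),(268,92),.205);ax((35,180),(238,218),.205);ax((70,52),(35,180),.205)
E
```

```text
tip [0.5289 0.0615 0.1841] 0.0006113655658649801
hinge [0.5371 0.1037 0.1952] 0.00228205350975308
gateend [0.5286 0.0685 0.1607] 0.001953602750016175
bfL [0.5473 0.1176 0.1882] 0.0027378509699968376
bfR [0.5204 0.1177 0.1814] 0.004572112119477608
beam edges
[0.558 0.235 0.19 ] [0.5488 0.1193 0.19  ] 0.11612239668270594 1.491119343096599
[0.5284 0.2332 0.19  ] [0.519  0.1155 0.19  ] 0.11807630355842325 1.4907284503887928
base front
[0.4668 0.1988 0.012 ] [0.611  0.1856 0.012 ] 0.14483715427416238 3.049949171579072
[0.4825 0.342  0.012 ] [0.4668 0.1988 0.012 ] 0.14406081708605933 1.4611436347733058
black top
[0.5749 0.2991 0.205 ] [0.5676 0.2288 0.205 ] 0.07072398011904392 1.4673931966260927
[0.5285 0.302  0.205 ] [0.5223 0.231  0.205 ] 0.07133483884355257 1.4840309817702255
[0.5749 0.2991 0.205 ] [0.5285 0.302  0.205 ] 0.04649931213285473 -0.06263054489304758
```

```bash
python3 - <<'E'
from h import *
np.set_printoptions(precision=4,suppress=True)
S=lambda u,v:(u/4+240,v/4+140)
c=np.array([.5365,-.161]);x=np.array([np.cos(-.12),np.sin(-.12)]);y=np.array([-x[1],x[0]])
for n,a,b in [("yel",(356,50),(441,50)),("org",(366,242),(401,306)),("red",(480,120),(571,123)),("wide",(550,-3),(632,10))]:
    for p in(a,b):
        P=plane("side",S(*p),.108);d=P[:2]-c;print(n,P[:2],"along bar",d@x,"across",d@y)
print("knob",plane("side",S(200,120),.04)[:2]-c)
E
```

```text
yel [ 0.5552 -0.2372] along bar 0.027689610539573316 across -0.0734230245086656
yel [ 0.5085 -0.2541] along bar -0.01668224517941817 across -0.09581255972203681
org [ 0.4995 -0.0964] along bar -0.04449931631495148 across 0.059662960397298806
org [ 0.4687 -0.0618] along bar -0.07919975829983471 across 0.09040657823260223
red [ 0.4701 -0.2049] along bar -0.06063922163329235 across -0.051535651772863365
red [ 0.4219 -0.2199] along bar -0.10674927931699937 across -0.0721656277009385
wide [ 0.4612 -0.323 ] along bar -0.05537429984907745 across -0.16982383141047325
wide [ 0.412  -0.3277] along bar -0.1036730546598255 across -0.1804224908877113
knob [ 0.1138 -0.0547]
```

```bash
python3 -m inch '{"increments":[[-1,0,0,0,0,0,-0.116],[-1,0,0,0,0,0,-0.116],[-1,0,0,0,0,0,-0.116],[-1,0,0,0,0,0,-0.116],[-1,0,0,0,0,0,-0.116],[-1,0,0,0,0,0,-0.116],[-1,0,0,0,0,0,-0.116],[-1,0,0,0,0,0,-0.116],[-1,0,0,0,0,0,-0.115],[-1,0,0,0,0,0,0],[-1,0,0,0,0,0,0]]}'
cat >> h.py <<'E'
def go(p,psi=None,goal=None):
    """tool-axis cm from TCP p to goal, tool pointing down with yaw psi"""
    d=(np.array(goal)-p)*100;c,s=np.cos(psi),np.sin(psi)
    return np.round([d[0]*c+d[1]*s,d[0]*s-d[1]*c,-d[2]],2)
E
python3 - <<'E'
from bench import *;from h import go
s=state();print(s["position"],s["tcp_rot"],go(s["position"],s["tcp_rot"][2],[.5365,-.161,.186]))
E
```

```text
time: 1.02
position: [0.2478, -0.5734, 0.1859]
tcp_rot: [-3.141, -0.001, 1.447]
ft_force: [0.4, 0.9, -0.7]
width: 0.0872
gripper_force: 0.0
[ 0.24779693 -0.5734472   0.18586259] [-3.14125790e+00 -7.97909151e-04  1.44737001e+00] [ 4.449e+01  2.357e+01 -1.000e-02]
```

```bash
python3 -m inch '{"increments":[[-1,1.5,0.8,0,0,0,0],[-1,3,1.6,0,0,0,0],[-1,3,1.6,0,0,0,0],[-1,3,1.6,0,0,0,0],[-1,3,1.6,0,0,0,0],[-1,3,1.6,0,0,0,0],[-1,3,1.6,0,0,0,0],[-1,3,1.6,0,0,0,0],[-1,3,1.6,0,0,0,0],[-1,3,1.6,0,0,0,0],[-1,3,1.6,0,0,0,0],[-1,3,1.6,0,0,0,0]]}' | tail -5
python3 -m inch '{"increments":[[-1,3,1.6,0,0,0,0],[-1,3,1.5,0,0,0,0],[-1,2.5,1.2,0,0,0,0],[-1,1.5,0.5,0,0,0,0],[-1,0,0,0,0,0,0],[-1,0,0,0,0,0,0]]}' >/dev/null
python3 - <<'E'
from bench import *;from h import *
s=state();print(s["time"],s["position"],s["tcp_rot"],go(s["position"],s["tcp_rot"][2],[.5365,-.161,.086]))
d=snapshot("side")["img"][:,:,::-1];cv2.imwrite("pics/s3.png",cv2.resize(d[90:250,220:460],None,fx=3.3,fy=3.3))
E
```

```text
position: [0.4725, -0.2509, 0.1864]
tcp_rot: [3.141, -0.0, 1.448]
ft_force: [0.6, -0.3, -1.2]
width: 0.0868
gripper_force: 0.0
2.5167 [ 0.53141699 -0.15847593  0.18617854] [-3.14113981e+00  7.23478223e-05  1.45133612e+00] [-0.19  0.53 10.02]
```

View pics/s3.png

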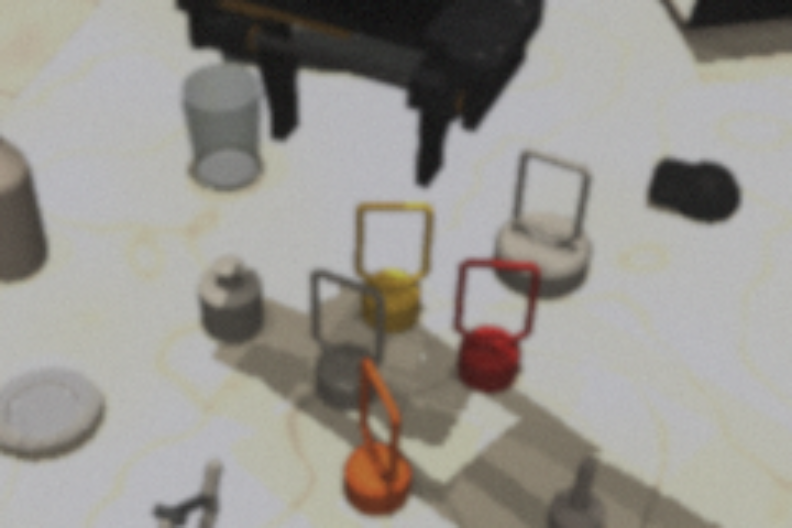

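The gripper is open and aligned above the small grey ring, which has its corners at crop (315,273) and (380,295). Next I'll shift, descend and grip.

```bash
python3 -m inch '{"increments":[[-1,-0.2,0.5,0,0,0,0],[-1,0,0,2,0,0,0],[-1,0,0,2,0,0,0],[-1,0,0,2,0,0,0],[-1,0,0,2,0,0,0],[-1,0,0,1.2,0,0,0],[-1,0,0,0.8,0,0,0],[-1,0,0,0,0,0,0],[-1,0,0,0,0,0,0]]}'
python3 -m inch '{"increments":[[1,0,0,0,0,0,0],[1,0,0,0,0,0,0],[1,0,0,0,0,0,0],[1,0,0,0,0,0,0],[1,0,0,0,0,0,0],[1,0,0,0,0,0,0],[1,0,0,0,0,0,0],[1,0,0,0,0,0,0],[1,0,0,0,0,0,0],[1,0,0,0,0,0,0],[1,0,0,0,0,0,0],[1,0,0,0,0,0,0]]}' 40
```

```text
time: 3.32
position: [0.5363, -0.1629, 0.0867]
tcp_rot: [3.142, 0.0, 1.45]
ft_force: [0.1, -0.3, 0.2]
width: 0.0872
gripper_force: 0.0
time: 4.32
position: [0.5362, -0.1623, 0.0863]
tcp_rot: [-3.142, -0.0, 1.451]
ft_force: [0.6, -0.3, -0.4]
width: 0.0151
gripper_force: 0.0
```

```bash
python3 - <<'E'
from bench import *;from h import *
s=state();print(s["position"],s["width"],s["gripper_force"])
d=snapshot("side")["img"][:,:,::-1];t=snapshot("top")["img"][:,:,::-1]
a=cv2.resize(d[140:260,260:400],(560,480),interpolation=2);cv2.imwrite("pics/s4.png",a)
cv2.imwrite("pics/t4full.png",t);cv2.imwrite("pics/s4full.png",d)
E
```

```text
[ 0.53617934 -0.16229086  0.08630493] 0.01505822969335215 0.0
```

View pics/s4.png

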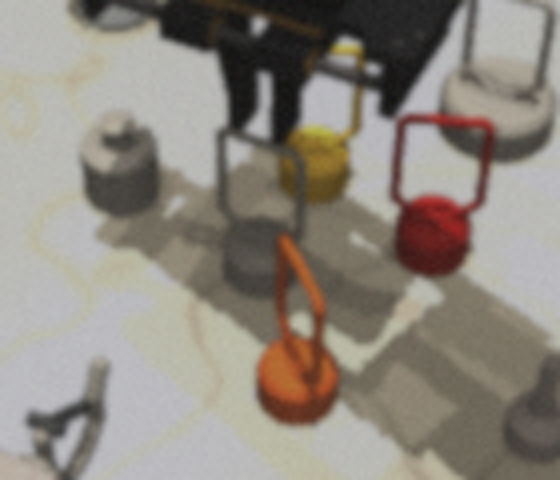

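The fingertips appear at about (320,171) and (331,175). They sit behind or above the ring, and the ring hasn't moved. I'll compare that with where the measured TCP should project.

```bash
python3 - <<'E'
from bench import *;from h import *
np.set_printoptions(precision=4,suppress=True)
s=state();P=s["position"];print(proj("side",P),proj("top",P))
for n in("side","top"):
    d=snapshot(n);print(n,np.abs(d["world_from_camera"][:3]-C[n][3]).max())
p=plane("side",(326,173.5),P[2]);print("tips if z right",p, "if xy right:")
# height at x,y of ray nearest TCP vertical line
for px in [(326,173.5)]:
    o,dd=ray("side",px);t=((P[:2]-o[:2])@dd[:2])/(dd[:2]@dd[:2]);print(o+t*dd)
# disc by side/top
for q in [(325,195),(325,199)]: print(plane("side",q,.03),plane("side",q,.015))
t=cv2.imread("pics/t4full.png");cv2.imwrite("pics/t4.png",cv2.convertScaleAbs(cv2.resize(t[150:270,290:450],(800,600),interpolation=2),alpha=1.7))
E
```

```text
[325.6952 182.3778] [367.9026 199.1069]
side 4.019605134852888e-09
top 4.929884278581653e-09
tips if z right [ 0.5453 -0.1895  0.0863] if xy right:
[ 0.5356 -0.1625  0.114 ]
[ 0.5422 -0.1744  0.03  ] [ 0.5469 -0.1875  0.015 ]
[ 0.5378 -0.1623  0.03  ] [ 0.5424 -0.1751  0.015 ]
```

View pics/t4.png

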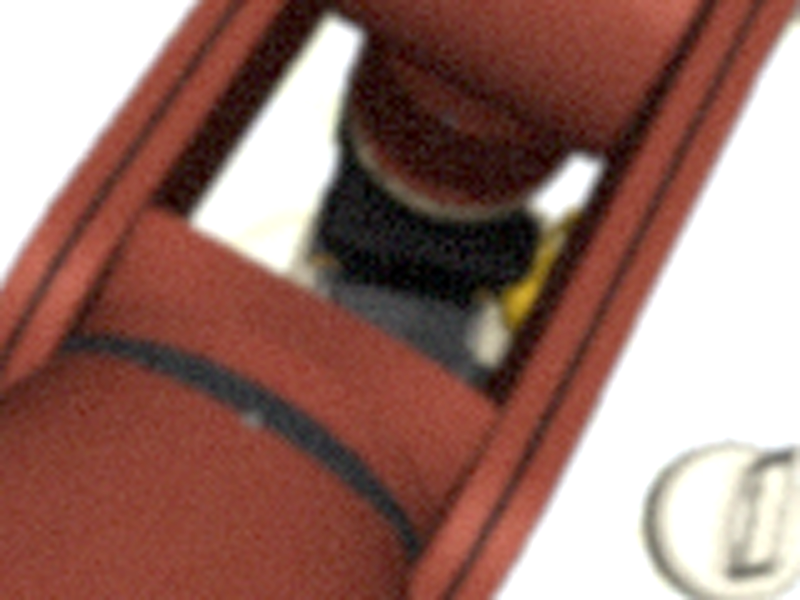

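This view doesn't help, because the arm hides the fingers. I'll check the earlier open-finger picture for the same offset.

```bash
python3 - <<'E'
from h import *
np.set_printoptions(precision=4,suppress=True)
P=np.array([.53141699,-.15847593,.18617854])
for px in [(283,138),(428,183),(355.5,160.5)]:
    q=(px[0]/3.3+220,px[1]/3.3+90);o,dd=ray("side",q)
    n=np.array([.1196,.9928,0]);t=((P-o)@n)/(dd@n);print(q,o+t*dd)
print(proj("side",P))
E
python3 - <<'E'
import sys;sys.path.insert(0,'.')
from h import *
a=cv2.imread("pics/s4full.png")
E
```

```text
(305.75757575757575, 131.8181818181818) [ 0.5805 -0.1644  0.2153]
(349.69696969696975, 145.45454545454547) [ 0.4831 -0.1527  0.2163]
(327.72727272727275, 138.63636363636363) [ 0.5308 -0.1584  0.2158]
[327.3494 149.9197]
```

```bash
python3 - <<'E'
from h import *
np.set_printoptions(precision=1,suppress=True)
for dy in(0,-.0275):
    print(dy,[tuple(np.round((proj("top",(.5362,-.1623+dy,z))-[290,150])*5,0)) for z in(.086,.15,.2,.25,.3,.35)])
E
python3 -m inch '{"increments":[[-1,0,0,-1,0,0,0],[-1,0,0,-2,0,0,0],[-1,0,0,-2,0,0,0],[-1,0,0,-3,0,0,0],[-1,0,0,-3,0,0,0],[-1,0,0,-3,0,0,0],[-1,0,0,0,0,0,0],[-1,0,0,0,0,0,0],[-1,0,0,0,0,0,0],[-1,0,0,0,0,0,0],[-1,0,0,0,0,0,0],[-1,0,0,0,0,0,0]]}'
python3 - <<'E'
from bench import *;from h import *
s=state();print(s["position"],s["joint_pos"])
d=snapshot("side")["img"][:,:,::-1];cv2.imwrite("pics/s5.png",d)
g=d.max(2);m=((g<50)*255).astype('uint8')
n,l,st,c=cv2.connectedComponentsWithStats(m)
for i in range(1,n):
    if st[i][4]>300:
        print(st[i]);b=l==i
        if st[i][4]<20000:
            low=[(u,np.nonzero(b[:,u])[0].max()) for u in range(st[i][0],st[i][0]+st[i][2],3)];print(low)
print(proj("side",s["position"]))
E
```

```text
0 [(np.float64(389.0), np.float64(246.0)), (np.float64(406.0), np.float64(213.0)), (np.float64(421.0), np.float64(185.0)), (np.float64(438.0), np.float64(152.0)), (np.float64(457.0), np.float64(116.0)), (np.float64(479.0), np.float64(73.0))]
-0.0275 [(np.float64(452.0), np.float64(252.0)), (np.float64(473.0), np.float64(220.0)), (np.float64(492.0), np.float64(192.0)), (np.float64(513.0), np.float64(160.0)), (np.float64(537.0), np.float64(124.0)), (np.float64(565.0), np.float64(82.0))]
time: 5.52
position: [0.5355, -0.162, 0.225]
tcp_rot: [-3.139, -0.001, 1.451]
ft_force: [-1.0, -0.6, 0.2]
width: 0.0748
gripper_force: 0.0
[ 0.53548522 -0.1619895   0.22498248] [-4.34717406e-01  4.26138075e-02  1.64984506e+00 -2.41505190e-06
  1.45157495e+00 -3.14688385e-01]
[302   0  50  19 759]
[(302, np.int64(9)), (305, np.int64(13)), (308, np.int64(14)), (311, np.int64(16)), (314, np.int64(16)), (317, np.int64(17)), (320, np.int64(17)), (323, np.int64(18)), (326, np.int64(18)), (329, np.int64(18)), (332, np.int64(17)), (335, np.int64(16)), (338, np.int64(16)), (341, np.int64(15)), (344, np.int64(14)
[... 7091 characters left out ...]
272)), (119, np.int64(274)), (122, np.int64(275)), (125, np.int64(276)), (128, np.int64(277)), (131, np.int64(278)), (134, np.int64(279)), (137, np.int64(280)), (140, np.int64(281))]
[ 176  307   61   61 1907]
[(176, np.int64(351)), (179, np.int64(353)), (182, np.int64(355)), (185, np.int64(356)), (188, np.int64(358)), (191, np.int64(360)), (194, np.int64(361)), (197, np.int64(363)), (200, np.int64(365)), (203, np.int64(367)), (206, np.int64(365)), (209, np.int64(361)), (212, np.int64(356)), (215, np.int64(352)), (218, np.int64(348)), (221, np.int64(343)), (224, np.int64(339)), (227, np.int64(334)), (230, np.int64(330)), (233, np.int64(325)), (236, np.int64(321))]
[326.12762915 133.42505734]
```

The top view rules out a horizontal offset. The fingertips therefore stand about 28 mm higher than the reported TCP. Going lower is safe, since the fingers straddle the ring and the body stays above it, so I'll descend to a reported z of 0.058.

```bash
python3 -m inch '{"increments":[[-1,0,0.1,2.5,0,0,0],[-1,0,0,2.5,0,0,0],[-1,0,0,2.5,0,0,0],[-1,0,0,2.5,0,0,0],[-1,0,0,2,0,0,0],[-1,0,0,1.5,0,0,0],[-1,0,0,1,0,0,0],[-1,0,0,1,0,0,0],[-1,0,0,0.8,0,0,0],[-1,0,0,0.4,0,0,0],[-1,0,0,0,0,0,0],[-1,0,0,0,0,0,0]]}'
python3 -m inch '{"increments":[[1,0,0,0,0,0,0],[1,0,0,0,0,0,0],[1,0,0,0,0,0,0],[1,0,0,0,0,0,0],[1,0,0,0,0,0,0],[1,0,0,0,0,0,0],[1,0,0,0,0,0,0],[1,0,0,0,0,0,0]]}' 40
python3 - <<'E'
from bench import *;from h import *
s=state();P=s["position"];d=snapshot("side")["img"][:,:,::-1];cv2.imwrite("pics/s6.png",d)
print(P,proj("side",P))
a=cv2.resize(d[110:220,260:400],(700,550),interpolation=2);cv2.imwrite("pics/s6c.png",a)
E
```

```text
time: 6.57
position: [0.5375, -0.1626, 0.0598]
tcp_rot: [3.141, 0.0, 1.451]
ft_force: [0.5, -0.2, -1.2]
width: 0.0873
gripper_force: 0.0
time: 7.23
position: [0.5374, -0.1625, 0.0595]
tcp_rot: [3.141, 0.0, 1.451]
ft_force: [0.8, 0.5, 1.5]
width: 0.0539
gripper_force: 40.0
[ 0.5373715  -0.16250275  0.05951757] [325.20782886 190.37362709]
```

Gripped: width 54 mm, force 40 N. Lifting.

```bash
python3 -m inch '{"increments":[[1,0,0,-0.5,0,0,0],[1,0,0,-1,0,0,0],[1,0,0,-2,0,0,0],[1,0,0,-2.5,0,0,0],[1,0,0,-2.5,0,0,0],[1,0,0,-2.5,0,0,0],[1,0,0,-2.5,0,0,0],[1,0,0,-2,0,0,-0.018],[1,0,0,-1,0,0,-0.018],[1,0,0,-0.5,0,0,0],[1,0,0,0,0,0,0],[1,0,0,0,0,0,0]]}'
python3 - <<'E'
from bench import *;from h import *
s=state();print(go(s["position"],s["tcp_rot"][2],[.5259,.0188,.1555]))
E
```

```text
time: 8.28
position: [0.5366, -0.1621, 0.2281]
tcp_rot: [-3.14, -0.001, 1.487]
ft_force: [0.3, 0.2, -2.6]
width: 0.0542
gripper_force: 40.0
[17.94 -2.59  7.26]
```

Weight lifted (about −3 N). Next is the pre-entry position, first at height and then partly down.

```bash
python3 -m inch '{"increments":[[1,1,-0.2,0,0,0,0],[1,2,-0.3,0,0,0,0],[1,2.5,-0.4,0,0,0,0],[1,2.5,-0.4,0,0,0,0],[1,2.5,-0.4,0,0,0,0],[1,2.5,-0.4,0,0,0,0],[1,2.4,-0.3,0,0,0,0],[1,1.5,-0.2,0,0,0,0],[1,1,0,1,0,0,0],[1,0,0,2.2,0,0,0],[1,0,0,2.2,0,0,0],[1,0,0,1.2,0,0,0]]}' >/dev/null
python3 -m inch '{"increments":[[1,0,0,0.6,0,0,0],[1,0,0,0,0,0,0],[1,0,0,0,0,0,0],[1,0,0,0,0,0,0],[1,0,0,0,0,0,0],[1,0,0,0,0,0,0]]}'
python3 - <<'E'
from bench import *;from h import *
s=state();print(s["position"],go(s["position"],s["tcp_rot"][2],[.5259,.0188,.1555]))
d=snapshot("side")["img"][:,:,::-1];t=snapshot("top")["img"][:,:,::-1];cv2.imwrite("pics/s7.png",d);cv2.imwrite("pics/t7.png",t)
P=s["position"]+[0,0,.0485];print("bar mid px",proj("side",P),proj("top",P))
a=cv2.resize(d[175:275,240:340],(400,400),interpolation=2);b=cv2.resize(t[140:240,220:320],(400,400),interpolation=2)
cv2.imwrite("pics/c7.png",np.hstack([a,cv2.convertScaleAbs(b,alpha=1.6)]))
E
```

```text
time: 9.78
position: [0.5272, 0.0179, 0.1586]
tcp_rot: [3.139, 0.0, 1.487]
ft_force: [-0.2, -0.6, -2.5]
width: 0.054
gripper_force: 40.0
[0.52715315 0.01791862 0.15857289] [ 0.08 -0.13  0.31]
bar mid px [295.07466835 204.20554109] [280.99053216 181.34074995]
```

View pics/c7.png

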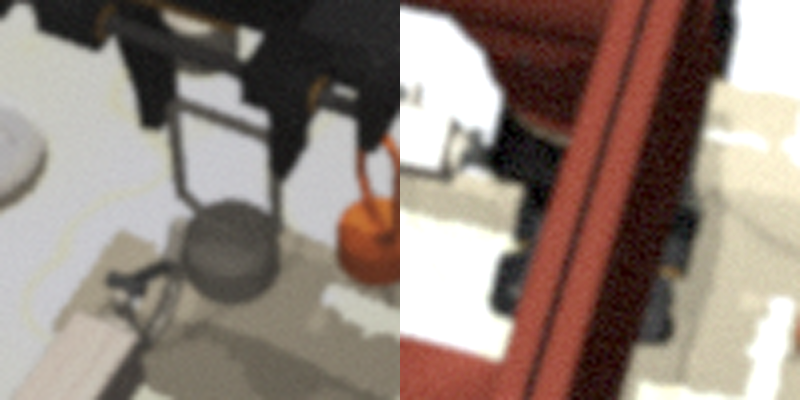

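The left (side) half shows the ring's top bar mid-point at crop (222,113), which is full-image (295.5,203.2). The prediction was (295.1,204.2), so the bar sits where expected. Now I'll enter along +x until over the gate.

```bash
python3 -m inch '{"increments":[[1,0,-0.14,0.25,0,0,0],[1,0.4,0,0,0,0,0],[1,0.8,0,0,0,0,0],[1,0.8,0,0,0,0,0],[1,0.8,0,0,0,0,0],[1,0.8,0,0,0,0,0],[1,0.8,0,0,0,0,0],[1,0.8,0,0,0,0,0],[1,0.8,0,0,0,0,0],[1,0.58,0,0,0,0,0],[1,0,0,0,0,0,0],[1,0,0,0,0,0,0]]}'
python3 -m inch '{"increments":[[1,0,0,0,0,0,0],[1,0,0,0,0,0,0],[1,0,0,0,0,0,0],[1,0,0,0,0,0,0]]}'
python3 - <<'E'
from bench import *;from h import *
s=state();P=s["position"];c,v=np.cos(1.4875),np.sin(1.4875);e=P[:2]-[.5317,.0886]
print("x,y,z bar from seat",e@[c,v],e@[-v,c],P[2]+.0485-.152)
E
```

```text
time: 10.88
position: [0.5304, 0.0841, 0.1548]
tcp_rot: [-3.141, 0.0, 1.488]
ft_force: [0.2, -0.1, -2.2]
width: 0.0542
gripper_force: 40.0
time: 11.22
position: [0.5304, 0.0835, 0.1549]
tcp_rot: [-3.142, 0.0, 1.486]
ft_force: [0.3, 0.1, -2.4]
width: 0.0543
gripper_force: 40.0
x,y,z bar from seat -0.005236476052286954 0.0008450848287036608 0.05135354429497932
```

```bash
python3 -m inch '{"increments":[[1,0,0,0.4,0,0,0],[1,0,0,0.4,0,0,0],[1,0,0,0.4,0,0,0],[1,0,0,0.4,0,0,0],[1,0,0,0.3,0,0,0],[1,0,0,0.3,0,0,0],[1,0,0,0.3,0,0,0],[1,0,0,0.2,0,0,0]]}'
python3 -m inch '{"increments":[[1,0,0,0.25,0,0,0],[1,0,0,0.25,0,0,0],[1,0,0,0.2,0,0,0],[1,0,0,0,0,0,0]]}'
```

```text
time: 11.88
position: [0.5312, 0.0834, 0.1284]
tcp_rot: [3.14, 0.0, 1.487]
ft_force: [0.7, -1.6, 3.9]
width: 0.0541
gripper_force: 40.0
time: 12.22
position: [0.53, 0.0832, 0.1199]
tcp_rot: [-3.141, 0.001, 1.487]
ft_force: [1.6, -6.2, -1.7]
width: 0.054
gripper_force: 40.0
```

```bash
for i in 1; do :; done; python3 -m inch '{"increments":[[1,0,0,0.3,0,0,0],[1,0,0,0.3,0,0,0],[1,0,0,0,0,0,0]]}'
python3 -m inch '{"increments":[[1,0,0,0.3,0,0,0],[1,0,0,0.3,0,0,0],[1,0,0,0,0,0,0]]}'
python3 -m inch '{"increments":[[1,0,0,0.2,0,0,0],[1,0,0,0.15,0,0,0],[1,0,0,0,0,0,0],[1,0,0,0,0,0,0]]}'
```

```text
time: 12.47
position: [0.5289, 0.0837, 0.1129]
tcp_rot: [-3.138, 0.0, 1.487]
ft_force: [0.7, 0.1, -1.7]
width: 0.0539
gripper_force: 40.0
time: 12.72
position: [0.5293, 0.0844, 0.1074]
tcp_rot: [-3.139, -0.001, 1.487]
ft_force: [-0.4, 0.4, -2.8]
width: 0.0541
gripper_force: 40.0
time: 13.05
position: [0.5303, 0.0839, 0.1053]
tcp_rot: [-3.141, -0.0, 1.487]
ft_force: [-0.5, -0.3, -3.2]
width: 0.0543
gripper_force: 40.0
```

The gate force rose to 6 N and then dropped away, so the bar has passed the gate. I'll lower to the seat and watch the load.

```bash
python3 -m inch '{"increments":[[1,0,0,0.1,0,0,0],[1,0,0,0.1,0,0,0],[1,0,0,0,0,0,0],[1,0,0,0,0,0,0]]}'|sed -n '2p;4p'
python3 - <<'E'
from bench import *;from h import *
d=snapshot("side")["img"][:,:,::-1];cv2.imwrite("pics/s8.png",d)
E
```

```text
position: [0.5308, 0.0838, 0.1041]
ft_force: [-1.3, -0.1, 2.9]
```

```bash
python3 -m inch '{"increments":[[1,0,0,-0.1,0,0,0],[1,0,0,0,0,0,0]]}' 10 |grep ft
python3 -m inch '{"increments":[[0,0,0,0,0,0,0],[-0.3,0,0,0,0,0,0],[-0.5,0,0,0,0,0,0],[-0.7,0,0,0,0,0,0],[-1,0,0,0,0,0,0],[-1,0,0,0,0,0,0],[-1,0,0,0,0,0,0],[-1,0,0,0,0,0,0],[-1,0,0,0,0,0,0]]}'
python3 -m inch '{"increments":[[-1,0,0,-0.5,0,0,0],[-1,0,0,-1,0,0,0],[-1,0,0,-1,0,0,0],[-1,0,0,-1.5,0,0,0],[-1,0,0,-2,0,0,0],[-1,0,0,-2,0,0,0],[-1,0,0,-2,0,0,0],[-1,0,0,-2,0,0,0],[-1,0,0,-2,0,0,0],[-1,0,0,0,0,0,0],[-1,0,0,0,0,0,0]]}'
python3 -m inch '{"increments":[[-1,-1.5,0,-1,0,0,0],[-1,-2.5,0,-1,0,0,0],[-1,-2.5,0,0,0,0,0],[-1,-2.5,0,0,0,0,0],[-1,-2.5,0,0,0,0,0],[-1,-2.5,0,0,0,0,0],[-1,-2,0,0,0,0,0],[-1,-1,0,0,0,0,0],[-1,0,0,0,0,0,0],[-1,0,0,0,0,0,0],[-1,0,0,0,0,0,0],[-1,0,0,0,0,0,0]]}'
python3 - <<'E'
from bench import *;from h import *
np.set_printoptions(precision=4,suppress=True)
i=[snapshot(n)["img"][:,:,::-1].astype(int) for n in("side","top")]
for k,n in enumerate(("side","top")):cv2.imwrite(f"pics/{n}9.png",i[k])
o=cv2.imread("pics/side0.png").astype(int)
# what changed around the hook vs. start, coarse print
seat=(.5317,.0886,.152)
for nm,dz in(("seat",0),("disc top",-.078),("underside",-.108)):
    print(nm,proj("side",np.add(seat,(0,0,dz))),proj("top",np.add(seat,(0,0,dz))))
g=i[0].mean(2).astype(int)
print("mid-grey at hook");print(g[228:276:2,252:300:2])
E
```

```text
ft_force: [1.2, -0.1, -0.9]
time: 14.35
position: [0.5304, 0.0838, 0.1043]
tcp_rot: [-3.142, 0.0, 1.487]
ft_force: [0.0, -0.6, -0.2]
width: 0.086
gripper_force: 0.0
time: 15.27
position: [0.5316, 0.0839, 0.2469]
tcp_rot: [3.137, -0.0, 1.487]
ft_force: [0.4, -0.6, -0.7]
width: 0.0871
gripper_force: 0.0
time: 16.27
position: [0.5162, -0.0844, 0.2642]
tcp_rot: [-3.141, -0.0, 1.488]
ft_force: [0.5, -0.3, 0.6]
width: 0.087
gripper_force: 0.0
seat [278.3251 253.7401] [249.7657 182.4692]
disc top [281.9826 277.5242] [255.6398 191.0274]
underside [283.2395 285.6977] [257.6525 193.9598]
mid-grey at hook
[[184 183 186 184 180 181 183 183 185 184 186 183 186 183 184 175 170 176
  176 174 145 114 108 109]
 [184 185 184 178 182 185 184 184 184 183 185 182 183 183 180 167 153 146
  176 181 175 154 129 109]
 [184 181 180 180 182 184 187 184 183 184 183 183 183 184 176 140 127 120
  172 180 178 178 173 146]
 [185 181 177 181 185 183 188 185 185 185 185 184 187 180 176 132 115 128
  176 178 179 178 177 175]
 [185 178 177 185 184 185 184 186 185 184 184 184 182 180 165 124 110 135
  180 178 175 179 17
[... 1344 characters left out ...]
0 165 174 167 134  65  78 169 183 182 186 185 183
  179 171 107  84 169 180]
 [167 169 172 172 172 168 171 175 149  83  60  72 160 181 180 174 173 172
  173 178 111  82 162 177]
 [169 168 171 173 171 168 173 159 103  63  59  64 130 154 142 129  96  94
  117 150 118  79 149 177]
 [169 172 174 173 170 175 169 131  65  61  56  65 107 103 127 112  85  82
  119 131 101  74 141 177]
 [168 171 172 169 173 175 155  83  58  58  63  73 111 115  91  95  80 105
  133 148 116  76 140 177]
 [172 171 168 171 175 165 102  60  56  58  63 113 130 108  96  87 100  91
  113 133 117  70 133 183]][ WARN:0@1.133] global loadsave.cpp:1063 imwrite_ Unsupported depth image for selected encoder is fallbacked to CV_8U.
```

The gate line matches the start picture, so it is shut. The ring bar runs through the hook from (268,252) to (293,260), with the disc below. I'll let the swing die out, check nothing is moving, and hand in.

```bash
python3 -m inch '{"increments":[[-1,0,0,0,0,0,0],[-1,0,0,0,0,0,0],[-1,0,0,0,0,0,0],[-1,0,0,0,0,0,0],[-1,0,0,0,0,0,0],[-1,0,0,0,0,0,0],[-1,0,0,0,0,0,0],[-1,0,0,0,0,0,0],[-1,0,0,0,0,0,0],[-1,0,0,0,0,0,0],[-1,0,0,0,0,0,0],[-1,0,0,0,0,0,0]]}'|head -1
python3 - <<'E'
from bench import *;from h import *
f=[snapshot("side")["img"][240:305,255:305].astype(int).mean(2) for _ in range(8)]
f0=cv2.imread("pics/side9.png")[240:305,255:305].astype(int).mean(2)
m=[float(abs(a-f[0]).mean().round(2)) for a in f[1:]]+[float(abs(f0-f[0]).mean().round(2))];print(m)
if max(m)<5: print(sign_off())
E
```

```text
time: 17.37
[1.85, 1.91, 1.85, 1.85, 1.86, 1.84, 1.84, 1.91]
the job is handed in; nothing more can be done
None
```

The small check weight hangs by its ring in the snap hook with the gate shut and no motion visible in the last frames; the robot is clear, the wide weight was never touched, and the job was handed in at about 18 s (verdict not shown).

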